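# Bring the loaded rotor arm to the loading mark and set the rotor brake

## Task

The lid is off the small white centrifuge. With a fingertip, gently push on an arm of the rotor to turn it until the arm that carries the tube points straight at the raised dark lug on the bowl's rim; then push the brake lever on the deck round towards the bowl until it is fully against its stop. Do not touch the tube, do not lift the rotor off its seat, and leave the things standing around where they are.

Things in the scene. Friction and masses are not known exactly. Their poses are not given: they have to be found in the camera images.
- centrifuge: white bench-top centrifuge, lid off, fixed, 290 (x) x 400 (y) x 160 mm high; origin at the centre of its underside, z up. Its flat top (deck) is 160 mm above the bench, with a round bowl 244 mm across and 50 mm deep centred at (0, +45 mm)
- bowl_centre (a point): point on the rotor's axis at deck height; its axes are those of the centrifuge
- loading_point (a point): point in the bowl 92 mm from the rotor's axis towards the lug, at deck height; the tube stands here when its arm points at the lug. The lug, dark steel, 32 x 16 x 10 mm high with a nose pointing at the axis, stands on the deck at the bowl's rim: seen from the bowl's centre, in the centrifuge's -x direction
- rotor (a joint): rotor angle about its vertical axis, rad, growing anticlockwise seen from above; 0 (or 2 pi) when the tube's arm points at the lug. Turns both ways (stops only at -7 and 13 rad) against steady friction of about 0.12 N m (2 N at 60 mm) and stays where it is left
- rotor_hub: hub carrying the aluminium rotor, resting loose on the drive cone in the bowl (it would come off upwards); does not itself turn; origin on the axis, 122 mm above the bench. Rotor boss 44 mm diameter; bowl floor 110 mm above the bench
- rotor_top (a point): top of the rotor's boss on its axis, 152 mm above the bench when seated; turns with the rotor, its -x axis along the tube's arm. Four equal arms at 90 degrees, each 14 mm wide, bare from 22 to 78 mm from the axis, at heights 130 to 146 mm above the bench, each ending in an open ring 28 mm in diameter centred 92 mm from the axis, rim at 148 mm. One ring holds the tube, three are empty
- tube: capped sample tube fixed upright in one of the four end rings, 16 mm diameter, white cap 24 mm wide, 58 mm tall in all, top 183 mm above the bench; origin at the centre of its bottom, 92 mm from the rotor's axis
- brake (a joint): brake lever angle, rad: 0 = fully released (swung away from the bowl), 1.2 = fully on, against its stop; grows clockwise seen from above, the lever's end moving towards the bowl (centrifuge's +y). Friction about 0.10 N m, no spring: it stays where it is left
- brake_pivot (a point): point on the brake lever's vertical pivot, 176 mm above the bench; in the centrifuge's frame at (+60, -145) mm; axes are those of the centrifuge
- brake_post (a point): top centre of the upright post at the end of the dark steel brake lever (75 mm long, lying just above the deck): post 14 mm in diameter, top 190 mm above the bench, 65 mm from the pivot. At joint value q the direction from pivot to post in the centrifuge's frame is (-cos(q-0.7), sin(q-0.7))
- spare_cup: loose bystander: empty aluminium tube cup, 32 mm diameter, 34 mm high, standing on the deck's front corner beyond the brake; origin at the centre of its underside
- wash_bottle: loose bystander: white wash bottle with blue cap and spout, 62 mm diameter, 173 mm high, on the bench by the centrifuge's +y side; origin at the centre of its underside
- tube_rack: loose bystander: grey tube rack 60 x 150 x 45 mm with capped tubes, 85 mm high in all, on the bench by the centrifuge's -y side; origin at the centre of its underside

How it is judged:
On the way, in this order (a step that is already met when the one before it is completed fails the run):
1. the rotor is turned until the tube's arm points at the lug, the brake still off (horizontal distance between tube and loading_point below 0.013 m and value of joint brake below 0.6 rad), for 0.2 s.
2. then the brake lever is pushed over to its stop (value of joint brake above 1.08 rad), for 0.2 s.
At the end, for the whole second after the job is handed in: The tube stands within 13 mm of the loading point (its arm within about 8 degrees of the lug), the rotor is seated and at rest, and the brake lever is within 0.12 rad (7 degrees) of its stop; nothing else has moved by more than 20 mm (horizontal distance between tube and loading_point below 0.013 m and value of joint brake above 1.08 rad and distance of rotor_top from where it was at the start of the episode below 0.006 m and velocity of joint rotor between -0.05 and 0.05 rad/s and distance of each of spare_cup, wash_bottle, tube_rack from where it was at the start of the episode below 0.02 m); the robot touches nothing.
It fails at once if the tube is touched (more than 0.5 N) (contact force between any of the fingers, the arm and tube above 0.5 N).
It fails at once if the rotor is lifted off its seat (more than 6 mm) (distance of rotor_top from where it was at the start of the episode above 0.006 m).
It fails at once if the rotor is handled roughly (pushed or squeezed with more than 30 N) (contact force between the fingers and rotor_hub above 30 N).
It fails at once if a bystander is moved by more than 20 mm (distance of any of spare_cup, wash_bottle, tube_rack from where it was at the start of the episode above 0.02 m).
It also fails if it takes over 64 s, if anything falls off the work surface, if the arm or the gripper's body presses on something with over 40 N, if the wrist force passes 120 N, or if a joint passes its speed limit or range.

## Robot

A 6-joint arm with a two-finger parallel gripper is mounted at the origin on the work surface. World frame = base frame: x ahead of the robot, y to its left, z up, the work surface at z = 0. Lengths are in m, angles in rad, forces in N, time in s.
With the tool pointing down it reaches from about 0.325 to 0.85 m from the base axis. Payload 15.5 kg.
Tool frame: the origin (TCP) lies on the centre line of the jaws, within the pads' length; the fingertips stand robot.tips_ahead ahead of it and the grasp point (between the pads) lies 8 mm behind it (robot.tips_ahead is the distance from the TCP to the fingertips, in m); y points along the fingers, x is the direction in which the jaws open and shut, and the axes are right-handed (so a half turn about y gives the same grasp; the last joint's range is limited). The gripper opens to 91 mm and grips with 3 to 60 N. Pads are 32 mm wide; open, the fingers measure 118 mm over their backs; the gripper's body (76 mm by 178 mm) begins 60 mm behind the grasp point.
Start: joints at [-1.206, 0.494, 1.345, -0, 1.302, -0.096], TCP at [0.277, -0.56, 0.225] pointing down, gripper open.
Joint ranges: [-2.91, 2.91], [-0.82, 2.16], [0.22, 2.67], [-1.22, 4.37], [0.12, 2.79], [-3.08, 3.08]. Speed limits (rad/s): [1.89, 1.89, 2.57, 3.01, 3.01, 3.01].

## Interface

Orientations are given as a rotation vector (axis times angle).
In Python, from rig import robot, vision gives the robot as it stands.
- The arm moves only by the tool step_arm, never from a script. Its argument "deltas" is text: rows parted by semicolons, each of 7 numbers parted by spaces: the turn, a rotation vector about the tool's x, y, z in degrees, then the shift along the tool's x, y, z in mm, then the closure, from -1 (fully open) to 1 (shut), so that 0 is half open. In form: wx wy wz tx ty tz gripper; .... A call has 1 to 12 rows; each row shifts and turns the commanded pose from where the row before left it, along the tool's axes as they then stand; what a row does not reach is not made up. A row lasts 1/8 s, in which the tool goes at most 62.5 mm and 10.7 degrees, less where a joint would pass 70% of its speed; a pose out of reach is approached as far as the arm can. A call is refused whole if a number of a shift passes 62.5 or a number of a turn 10.7, either way. A call with a gripper value outside its range is refused whole. The fingers move at their own pace and stop on an object; "squeeze" is the grip in N (left out, the last holds). Time passes only in rows, so rows that do not move let the fingers close. It gives the time, the measured TCP pose, the force and the opening at its end, in the units of the state.
- robot.read_state(): the state, without advancing time (a new reading comes with each control period).
- vision.grab_frame(name): name is "scene" or "side" or "wrist"; returns a dict with "img" (420x560x3 uint8, blue, green, red), "camera_matrix" (3x3 intrinsics, pixels), "k1" (the pictures are not rectified: a ray, as slopes to the right and down, at radius r is drawn at 1 + k1 r^2 times it, then the intrinsics apply), "T" (4x4, takes a point from camera to world coordinates); the wrist camera has in their place "hand_eye" (4x4, takes a point from camera to tool coordinates, whose origin is the TCP and whose axes are the tool frame's). Camera axes: x right, y down, z forward; pixel columns grow to the right and rows downward; lengths in m; the calibration is good to about 2 mm. A picture is of the moment at which its call begins: read the wrist's pose just before it. There is no depth.
- robot.sign_off(): hands the job in, once; it reports no verdict.
The state is a dict: "time": time; "q": joint angles; "joint_vel": joint speeds; "joint_efforts": joint torques, N m; "ee_pos": TCP position; "eef_rot": TCP orientation; "contact_force": force on the tool from outside, world axes, zero at the start; "ft_torque": the same for the moment, N m; "opening": finger opening in m.
Only numpy, scipy, OpenCV 4.12 (cv2) and the standard library are available. Lean on these libraries where they do the work, as an engineer would, in place of code of your own. Each camera call takes 0.05 s, during which the arm holds its last target.

## Working session

There is one attempt and no reset: what is moved stays moved. The work goes in short steps, Python scripts to look and compute and a tool call to move; the robot and the scene stay as the last step left them, time stands still between calls to the robot, and variables do not carry over. Pictures are saved under pics/ and viewed, and the job is handed in when it is done.

Besides the shell and the picture viewer there is one more tool, called after "Emit:" as name(argument=value, ...) on one line, values as JSON. step_arm: Moves the arm, as the interface text tells. Its arguments: {"type":"object","properties":{"deltas":{"type":"string"},"squeeze":{"type":"number"}},"required":["deltas"]}

```bash
ls; mkdir -p pics
python3 - <<'E'
from rig import robot, vision
import cv2
s=robot.read_state(); print(s, robot.tips_ahead)
for n in ("scene","side","wrist"):
    f=vision.grab_frame(n); cv2.imwrite(f"pics/{n}0.png",f["img"]); print(n,f["camera_matrix"],f["k1"],f.get("T",f.get("hand_eye")))
E
```

```text
pics
{'time': 0.0, 'q': array([-1.20648415e+00,  4.94167365e-01,  1.34612482e+00, -3.80974453e-05,
        1.30252693e+00, -9.54687607e-02]), 'joint_vel': array([ 2.00312337e-03, -1.81969010e-03, -7.06765477e-04,  3.63831591e-05,
       -5.92928060e-04,  1.05773400e-03]), 'joint_efforts': array([ 2.24994816e-03, -8.78805470e+01, -3.81854546e+01,  7.12235458e-02,
        5.31106233e-02, -6.44439842e-05]), 'ee_pos': array([ 0.27722009, -0.55973808,  0.22435024]), 'eef_rot': array([-1.39158119,  0.86493783, -0.86330273]), 'contact_force': array([-0.42076355,  0.6952043 , -0.11991128]), 'ft_torque': array([0.02958814, 0.00949509, 0.03766635]), 'opening': 0.09153632314749373} 0.011
scene [[531.48246673   0.         289.17467662]
 [  0.         531.48246673 206.43202057]
 [  0.           0.           1.        ]] -0.08279358377411197 [[-0.84207619  0.38749679 -0.37517187  1.06627786]
 [ 0.53934584  0.60975062 -0.58078416  0.76699083]
 [ 0.00370928 -0.6914119  -0.72245126  1.05492735]
 [ 0.          0.          0.          1.        ]]
side [[513.48691323   0.         282.87676814]
 [  0.         513.48691323 210.86676958]
 [  0.           0.           1.        ]] -0.09047656132450568 [[-0.74153427 -0.50603789  0.440514    0.03344004]
 [-0.67088124  0.56586052 -0.47929138  0.57535634]
 [-0.00672988 -0.65094356 -0.7590963   1.0382066 ]
 [ 0.          0.          0.          1.        ]]
wrist [[324.95274716   0.         279.02259628]
 [  0.         324.95274716 205.12822729]
 [  0.           0.           1.        ]] -0.03602914464749965 [[ 9.99999976e-01  1.92239016e-04  1.05969369e-04  7.50840765e-06]
 [-4.51947852e-05 -2.92100041e-01  9.56387769e-01 -1.58784246e-01]
 [ 2.14808700e-04 -9.56387750e-01 -2.92100025e-01  8.32562537e-02]
 [ 0.00000000e+00  0.00000000e+00  0.00000000e+00  1.00000000e+00]]
```

View pics/scene0.png

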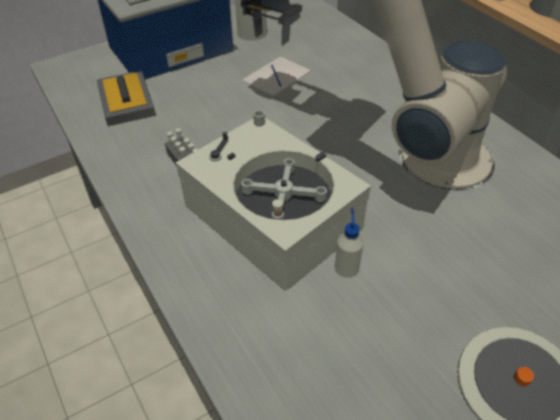

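View pics/side0.png

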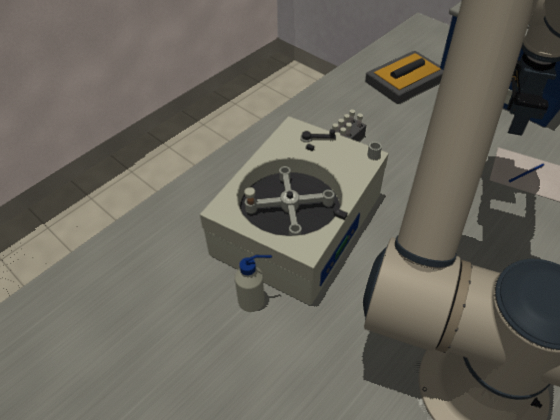

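View pics/wrist0.png

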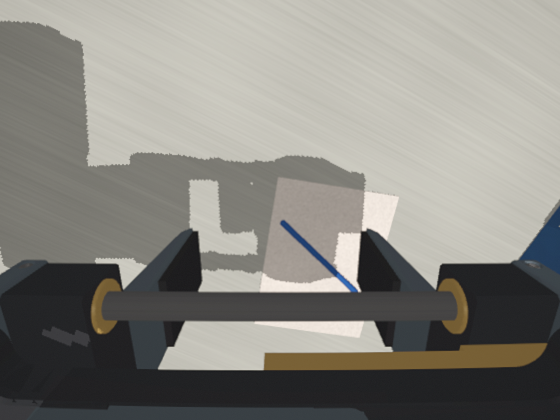

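Run:
```python
import cv2
a=cv2.imread("pics/scene0.png")[100:290,150:390]; cv2.imwrite("pics/s_c.png",cv2.resize(a,None,fx=3.2,fy=3.1,interpolation=2))
a=cv2.imread("pics/side0.png")[100:310,190:400]; cv2.imwrite("pics/d_c.png",cv2.resize(a,None,fx=2.8,fy=2.8,interpolation=2))
```

```text
(no output)
```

View pics/s_c.png

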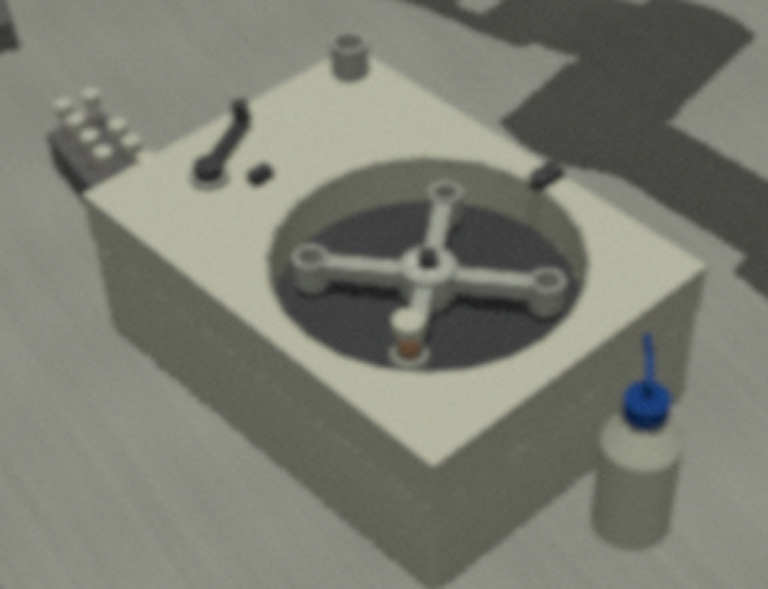

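View pics/d_c.png

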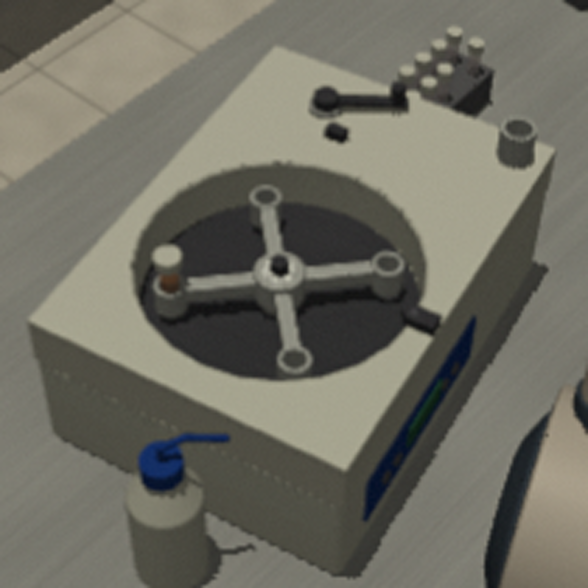

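```bash
cat > h.py <<'E'
import numpy as np, cv2
from rig import robot, vision
from scipy.spatial.transform import Rotation as R
def pix2plane(f,px,z,T=None):
    T=f["T"] if T is None else T
    K=f["camera_matrix"]; px=np.asarray(px,float).reshape(-1,2)
    d=np.stack([(px[:,0]-K[0,2])/K[0,0],(px[:,1]-K[1,2])/K[1,1]],1); u=d.copy()
    for _ in range(20): u=d/(1+f["k1"]*(u**2).sum(1,keepdims=True))
    w=np.c_[u,np.ones(len(u))]@T[:3,:3].T
    return T[:3,3]+w*((z-T[2,3])/w[:,2])[:,None]
def proj(f,P,T=None):
    T=f["T"] if T is None else T
    c=(np.atleast_2d(P)-T[:3,3])@T[:3,:3]; u=c[:,:2]/c[:,2:]
    u=u*(1+f["k1"]*(u**2).sum(1,keepdims=True)); K=f["camera_matrix"]
    return u*[K[0,0],K[1,1]]+[K[0,2],K[1,2]]
def wristT(f,s):
    T=np.eye(4);T[:3,:3]=R.from_rotvec(s["eef_rot"]).as_matrix();T[:3,3]=s["ee_pos"];return T@f["hand_eye"]
E
cat > m.py <<'E'
from h import *
fs={n:vision.grab_frame(n) for n in("scene","side")}
cv=dict(scene=lambda p:np.array(p)/[3.2,3.1]+[150,100],side=lambda p:np.array(p)/2.8+[190,100])
S={"scene":{"+x+y":(433,467),"+x-y":(88,197),"-x+y":(705,268)},"side":{"+x+y":(30,323),"-x+y":(347,470),"-x-y":(553,152),"+x-y":(277,47)}}
A=[];B=[]
for n in S:
  for k,p in S[n].items():
    w=pix2plane(fs[n],cv[n](p),.16)[0]; print(n,k,w.round(4))
    A.append([.145*(1 if k[0]=="+" else -1),.2*(1 if k[2]=="+" else -1)]);B.append(w[:2])
A=np.array(A);B=np.array(B);a=A-A.mean(0);b=B-B.mean(0)
U,_,V=np.linalg.svd(a.T@b);M=(U@V).T; 
print("det",np.linalg.det(M));t=B.mean(0)-M@A.mean(0);yaw=np.arctan2(M[1,0],M[0,0])
print("yaw deg",np.degrees(yaw),"t",t,"res",(B-(A@M.T+t)).round(4).tolist())
np.savez("pose.npz",M=M,t=t)
loc=lambda w:(w[:2]-t)@M
pts={"scene":[("boss",(428,258),.152),("tubetop",(408,318),.183),("r1",(445,192),.148),("r2",(548,280),.148),("r3",(311,257),.148),("post",(240,104),.19),("pivot",(209,165),.176),("lug",(546,174),.17),("cup",(349,43),.194)],
"side":[("boss",(279,268),.152),("tubetop",(167,256),.183),("r1",(387,263),.148),("r2",(294,358),.148),("r3",(266,196),.148),("post",(399,88),.19),("pivot",(325,97),.176),("lug",(422,318),.17),("cup",(518,130),.194)]}
for n in pts:
  for k,p,z in pts[n]:
    w=pix2plane(fs[n],cv[n](p),z)[0]; l=loc(w);r=l-[0,.045]
    print(n,k,w[:2].round(4),"loc",l.round(4),"rad",np.hypot(*r).round(4),"ang from lug deg",(np.degrees(np.arctan2(r[1],r[0]))-180)%360)
E
python3 m.py
```

```text
scene +x+y [0.6799 0.1544 0.16  ]
scene +x-y [ 0.7593 -0.2309  0.16  ]
scene -x+y [0.3993 0.0966 0.16  ]
side +x+y [0.6716 0.1536 0.16  ]
side -x+y [0.3917 0.0929 0.16  ]
side -x-y [ 0.4732 -0.2913  0.16  ]
side +x-y [ 0.754  -0.2365  0.16  ]
det 0.9999999999999997
yaw deg 11.68618010207601 t [ 0.57536528 -0.06948784] res [[0.003, -0.0013], [0.0014, 0.005], [0.0065, -0.0004], [-0.0052, -0.0021], [-0.0011, -0.0041], [-0.0007, 0.0034], [-0.0039, -0.0005]]
scene boss [ 0.5661 -0.0324] loc [-0.0016  0.0382] rad 0.007 ang from lug deg 77.07932524327128
scene tubetop [0.6294 0.0415] loc [0.0754 0.0977] rad 0.092 ang from lug deg 214.93981285325637
scene r1 [ 0.5102 -0.0955] loc [-0.0691 -0.0123] rad 0.0897 ang from lug deg 39.66293550354226
scene r2 [0.5001 0.0341] loc [-0.0527  0.1167] rad 0.0889 ang from lug deg 306.33141618660744
scene r3 [ 0.6394 -0.0853] loc [ 0.0595 -0.0285] rad 0.0945 ang from lug deg 129.00161489732196
scene post [ 0.6165 -0.2386] loc [ 0.006 -0.174] rad 0.219 ang from lug deg 91.56917629459105
scene pivot [ 0.6672 -0.1974] loc [ 0.064  -0.1438] rad 0.1994 ang from
[... 373 characters left out ...]
 ang from lug deg 217.49828288347987
side r1 [ 0.5058 -0.0966] loc [-0.0736 -0.0125] rad 0.0934 ang from lug deg 37.98625150952722
side r2 [0.4966 0.0322] loc [-0.0565  0.1155] rad 0.0904 ang from lug deg 308.7070397594111
side r3 [ 0.6347 -0.0881] loc [ 0.0544 -0.0302] rad 0.0928 ang from lug deg 125.8500371108106
side post [ 0.6092 -0.2386] loc [-0.0011 -0.1724] rad 0.2175 ang from lug deg 89.7081861985622
side pivot [ 0.661  -0.1974] loc [ 0.0579 -0.1426] rad 0.1964 ang from lug deg 107.15529225010141
side lug [ 0.4364 -0.0525] loc [-0.1327  0.0448] rad 0.1327 ang from lug deg 0.0790011912100681
side cup [ 0.4948 -0.2604] loc [-0.1176 -0.1707] rad 0.2456 ang from lug deg 61.40457271523013
```

Run:
```python
from h import *
s=robot.read_state(); print(R.from_rotvec(s["eef_rot"]).as_matrix().round(3), s["q"], s["time"])
```

```text
[[ 0.444 -0.     0.896]
 [-0.896  0.001  0.444]
 [-0.001 -1.     0.   ]] [-1.20650838e+00  4.93895734e-01  1.34578440e+00 -1.51603036e-05
  1.30247916e+00 -9.54695384e-02] 0.25
```

Emit:
step_arm(deltas="0 0 0 0 -45 0 1; 0 0 0 -26.1 0 44 1; 0 0 0 -26.1 0 44 1; 0 0 0 -26.1 0 44 1; 0 0 0 -26.1 0 44 1; 0 0 0 -26.1 0 44 1; 0 0 0 -26.1 0 44 1; 0 0 0 -26.1 0 44 1; 0 0 0 -26.1 0 44 1; 0 0 0 -26.1 0 44 1; 0 0 0 -26.1 0 44 1; 0 0 0 -26.1 0 44 1", squeeze=10)

```text
time: 1.75
ee_pos: [0.5844, -0.0865, 0.2699]
eef_rot: [-1.392, 0.864, -0.864]
contact_force: [0.3, -0.8, -0.4]
opening: 0.0
```

Emit:
step_arm(deltas="0 -7.7 0 0 0 0 1; 0 -7.7 0 0 0 0 1; 0 -7.7 0 0 0 0 1; 0 0 0 0 0 0 1; 0 0 0 0 0 0 1")

```text
time: 2.38
ee_pos: [0.5836, -0.0881, 0.2699]
eef_rot: [-1.498, 0.556, -0.556]
contact_force: [-0.2, -0.4, 0.4]
opening: 0.0002
```

Run:
```python
from h import *
s=robot.read_state(); f=vision.grab_frame("wrist"); cv2.imwrite("pics/w1.png",f["img"])
M=R.from_rotvec(s["eef_rot"]).as_matrix();print(s["ee_pos"],M.round(3),s["q"][5],s["time"],s["opening"])
```

```text
[ 0.58363414 -0.08806063  0.26990249] [[ 0.758 -0.     0.653]
 [-0.653  0.     0.758]
 [-0.    -1.    -0.   ]] 0.46016119470892974 2.375 0.00021033225223125105
```

View pics/w1.png

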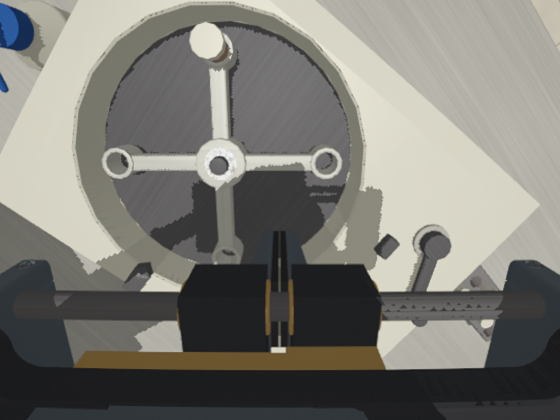

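```bash
cat > wm.py <<'E'
from h import *
import sys
P=np.load("pose.npz");M,t=P["M"],P["t"]
def run(pts):
    s=robot.read_state(); f=vision.grab_frame("wrist"); T=wristT(f,s); 
    for k,p,z in pts:
        w=pix2plane(f,p,z,T)[0]; l=(w[:2]-t)@M; r=l-[0,.045]
        print(k,w[:2].round(4),"loc",l.round(4),"rad",np.hypot(*r).round(4),"lugang",(np.degrees(np.arctan2(r[1],r[0]))-180)%360)
    c=pix2plane(f,(279,255),s["ee_pos"][2]-.011,T)
    return s,f,T
E
python3 - <<'E'
from wm import *
s,f,T=run([("boss",(220,162),.152),("rL",(118,162),.148),("rR",(326,162),.148),("tubetop",(208,42),.183),("lug",(143,271),.17),("pivot",(433,243),.176),("cornerR",(539,206),.16)])
print("tip px",proj(f,s["ee_pos"]+[0,0,-.011],T))
E
```

```text
boss [ 0.5697 -0.0268] loc [0.0031 0.0429] rad 0.0037 lugang 146.71981871309123
rL [0.5009 0.0319] loc [-0.0524  0.1144] rad 0.0869 lugang 307.0454889049627
rR [ 0.6386 -0.0869] loc [ 0.0584 -0.0299] rad 0.095 lugang 127.94371655042858
tubetop [0.6288 0.0396] loc [0.0744 0.096 ] rad 0.0902 lugang 214.4493601271023
lug [ 0.454  -0.0523] loc [-0.1154  0.0414] rad 0.1154 lugang 1.7681675532699046
pivot [ 0.665  -0.1945] loc [ 0.0625 -0.1406] rad 0.1958 lugang 108.60321653029013
cornerR [ 0.7587 -0.2382] loc [ 0.1454 -0.2023] rad 0.2869 lugang 120.44769361678982
tip px [[278.85136019 257.31700678]]
```

Emit:
step_arm(deltas="0 0 0 0 40 0 1; 0 0 0 0 40 0 1; 0 0 0 0 30 0 1; 0 0 0 0 16 0 1; 0 0 0 0 0 0 1; 0 0 0 0 0 0 1")

```text
time: 3.22
ee_pos: [0.5844, -0.0882, 0.1451]
eef_rot: [-1.499, 0.553, -0.555]
contact_force: [0.2, -0.1, 0.9]
opening: 0.0007
```

Run:
```python
from h import *
s=robot.read_state(); f=vision.grab_frame("wrist"); cv2.imwrite("pics/w2.png",f["img"])
print(s["ee_pos"],s["contact_force"])
```

```text
[ 0.58439142 -0.08820427  0.14506962] [ 0.22000808 -0.07059882  0.85301463]
```

View pics/w2.png

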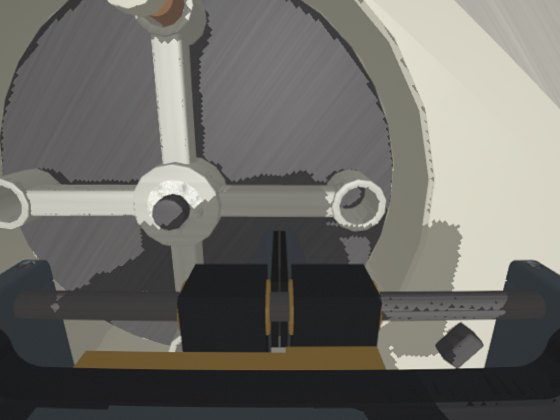

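Emit:
step_arm(deltas="0 0 0 0 0 5 1; 0 0 0 0 0 5 1; 0 0 0 0 0 3 1; 0 -6 0 2.1 0 5.3 1; 0 -6 0 2.1 0 5.3 1; 0 -6 0 2.1 0 5.3 1; 0 -6 0 2.1 0 5.3 1; 0 0 0 0 0 0 1")

```text
time: 4.28
ee_pos: [0.6105, -0.0643, 0.1439]
eef_rot: [-1.559, 0.227, -0.227]
contact_force: [-0.1, -0.5, -0.2]
opening: 0.0004
```

```bash
cat > st.py <<'E'
from h import *
import sys
s=robot.read_state(); 
c=np.array([.5695,-.027,0]); m=R.from_rotvec(s["eef_rot"]).as_matrix()
print(s["time"],s["ee_pos"],s["contact_force"].round(2),"p tool",(m.T@(s["ee_pos"]-c)*1000).round(1),"zang",np.degrees(np.arctan2(m[1,2],m[0,2])),"q6",s["q"][5])
f=vision.grab_frame(sys.argv[2] if len(sys.argv)>2 else "wrist"); cv2.imwrite(sys.argv[1],f["img"])
E
python3 st.py pics/w3.png
```

```text
4.275 [ 0.61050561 -0.06429071  0.14393197] [-0.06 -0.47 -0.18] p tool [  50.  -143.9  -24. ] zang 73.43851593790114 q6 0.08681744553723848
```

View pics/w3.png

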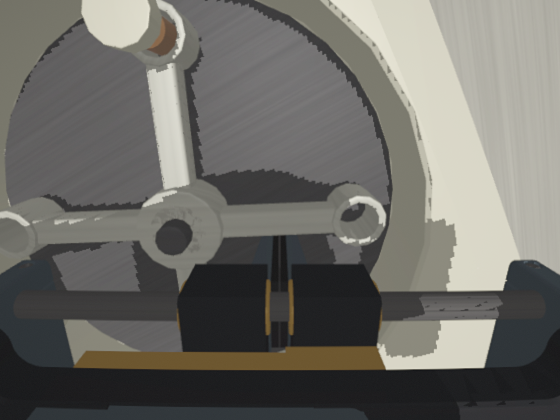

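Emit:
step_arm(deltas="0 -6 0 2.1 0 5.3 1; 0 -6 0 2.1 0 5.3 1; 0 -6 0 2.1 0 5.3 1; 0 -6 0 2.1 0 5.3 1; 0 -6 0 2.1 0 5.3 1; 0 -6 0 2.1 0 5.3 1; 0 -6 0 2.1 0 5.3 1; 0 -6 0 2.1 0 5.3 1; 0 -6 0 2.1 0 5.3 1; 0 -6 0 2.1 0 5.3 1; 0 0 0 0 0 0 1")

```text
time: 5.7
ee_pos: [0.6209, -0.0109, 0.144]
eef_rot: [-1.489, -0.592, 0.591]
contact_force: [0.6, -0.4, 0.1]
opening: 0.0003
```

```bash
python3 st.py pics/w4.png
```

```text
5.7 [ 0.62092027 -0.01094543  0.14399672] [ 0.61 -0.4   0.15] p tool [  48.5 -144.   -23.6] zang 133.31829602604736 q6 -0.8699586243498039
```

View pics/w4.png

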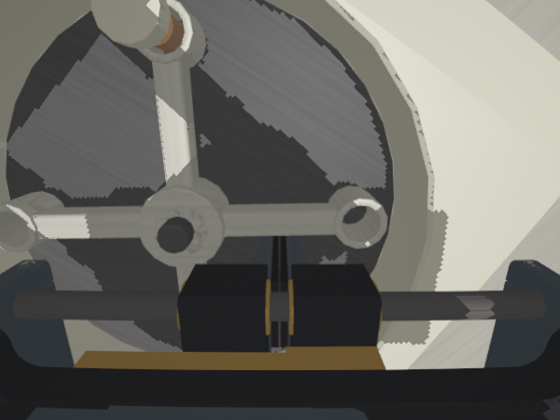

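Emit:
step_arm(deltas="0 -6 0 2.2 0 5.3 1; 0 -6 0 2.2 0 5.3 1; 0 -6 0 2.2 0 5.3 1; 0 -6 0 2.2 0 5.3 1; 0 -6 0 2.2 0 5.3 1; 0 -6 0 2.2 0 5.3 1; 0 -6 0 2.2 0 5.3 1; 0 -6 0 2.2 0 5.3 1; 0 -4 0 1.4 0 3.5 1; 0 0 0 0 0 0 1; 0 0 0 0 0 0 1")

```text
time: 7.12
ee_pos: [0.5874, 0.0231, 0.1439]
eef_rot: [-1.164, -1.276, 1.277]
contact_force: [0.3, 0.7, -0.8]
opening: 0.0003
```

```bash
python3 st.py pics/w5.png; python3 st.py pics/s5.png scene;python3 st.py pics/d5.png side;  python3 - <<'E'
import cv2
a=cv2.imread("pics/scene0.png".replace("scene0","s5"))[100:290,150:390]; cv2.imwrite("pics/s5c.png",cv2.resize(a,None,fx=3.2,fy=3.1,interpolation=2))
a=cv2.imread("pics/d5.png")[100:310,190:400]; cv2.imwrite("pics/d5c.png",cv2.resize(a,None,fx=2.8,fy=2.8,interpolation=2))
E
```

```text
7.125 [0.587448   0.02314953 0.14389622] [ 0.35  0.73 -0.78] p tool [  48.3 -143.9  -22.4] zang -174.74275278985678 q6 -1.7246184951988115
7.175 [0.58744996 0.0231569  0.14387221] [0.68 0.45 0.48] p tool [  48.3 -143.9  -22.4] zang -174.7064280190683 q6 -1.7252320505634915
7.225 [0.587438   0.0231368  0.14385478] [ 0.51 -0.75 -0.16] p tool [  48.2 -143.9  -22.5] zang -174.67422436794857 q6 -1.7257693007419062
```

View pics/w5.png

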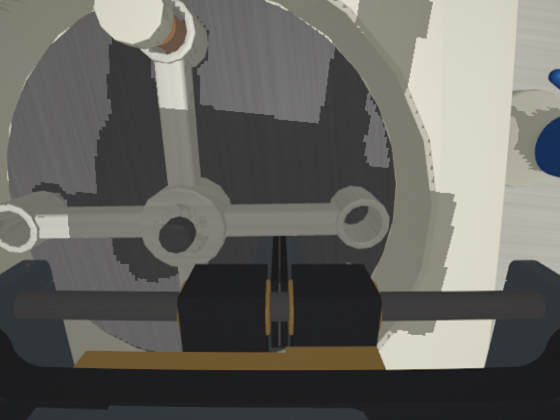

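View pics/s5c.png

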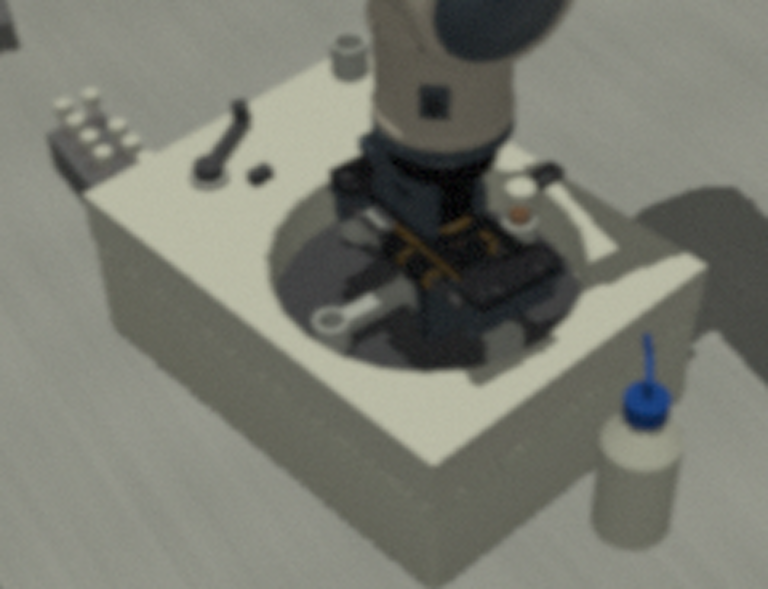

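View pics/d5c.png

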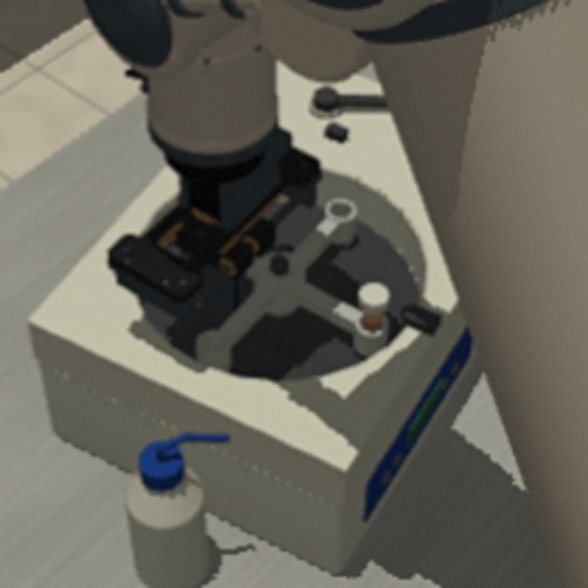

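```bash
python3 - <<'E'
import re
src=open('m.py').read().split('pts={')[0]
open('m2.py','w').write(src+'''
from wm import run
pts={"scene":[("tubetop",(520,187),.183),("ropp",(331,319),.148),("lug",(546,174),.17)],"side":[("tubetop",(374,292),.183),("rside",(341,210),.148),("lug",(422,318),.17)]}
cc=np.array([.5695,-.027])
for n in pts:
  for k,p,z in pts[n]:
    w=pix2plane(fs[n],cv[n](p),z)[0];r=w[:2]-cc; l=loc(w)-[0,.045]
    print(n,k,w[:2].round(4),"world ang",np.degrees(np.arctan2(r[1],r[0]))%360,"loc",loc(w).round(4),np.degrees(np.arctan2(l[1],l[0]))%360)
run([("rL",(15,228),.148),("rR",(362,220),.148),("tube",(127,15),.183)])
''')
E
python3 m2.py | tail -9
```

```text
scene tubetop [ 0.4793 -0.0362] world ang 185.8153069860959 loc [-0.0873  0.0521] 175.37257894017614
scene ropp [ 0.6607 -0.0174] world ang 5.982330272226008 loc [0.0942 0.0337] 353.14239893116803
scene lug [ 0.4441 -0.0504] world ang 190.56754204204435 loc [-0.1247  0.0453] 179.8684071907968
side tubetop [ 0.4753 -0.0391] world ang 187.29508665303914 loc [-0.0918  0.0501] 176.84261440949004
side rside [ 0.5747 -0.1187] world ang 273.2461951989555 loc [-0.0106 -0.048 ] 263.4906392896072
side lug [ 0.4364 -0.0525] world ang 190.83157090956914 loc [-0.1327  0.0448] 180.07900119121007
rL [ 0.5773 -0.1161] loc [-0.0075 -0.0461] rad 0.0914 lugang 85.27817069508916
rR [0.5558 0.0624] loc [0.0076 0.1331] rad 0.0885 lugang 265.097279468587
tube [ 0.4802 -0.0377] loc [-0.0867  0.0504] rad 0.0869 lugang 356.40775917406125
```

Emit:
step_arm(deltas="0 -2.4 0 0.9 0 2.1 1; 0 -2.4 0 0.9 0 2.1 1; 0 0 0 0 0 0 1; 0 0 0 0 0 0 1")

```text
time: 7.92
ee_pos: [0.5832, 0.0247, 0.1439]
eef_rot: [-1.12, -1.339, 1.339]
contact_force: [3.0, 0.7, 0.3]
opening: 0.0006
```

```bash
python3 st.py pics/w6.png;python3 st.py pics/d6.png side;  python3 - <<'E'
import cv2
a=cv2.imread("pics/d6.png")[100:310,190:400]; cv2.imwrite("pics/d6c.png",cv2.resize(a,None,fx=2.8,fy=2.8,interpolation=2))
E
```

```text
7.925 [0.58322609 0.02465135 0.14390528] [3.03 0.68 0.32] p tool [  48.4 -143.9  -22.6] zang -169.8212731242981 q6 -1.8084968099180032
7.975 [0.58323886 0.02463479 0.14390804] [ 1.95 -0.02 -0.06] p tool [  48.4 -143.9  -22.7] zang -169.81057805964087 q6 -1.8086980387411398
```

View pics/w6.png

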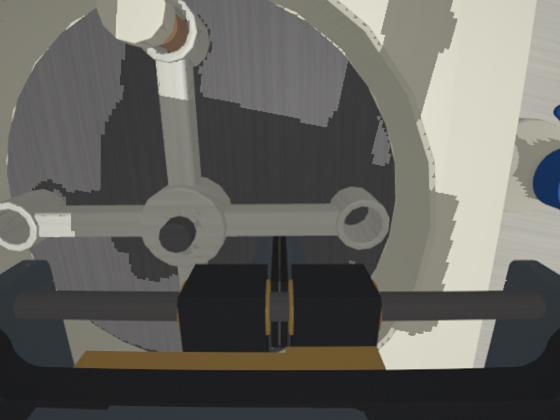

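View pics/d6c.png

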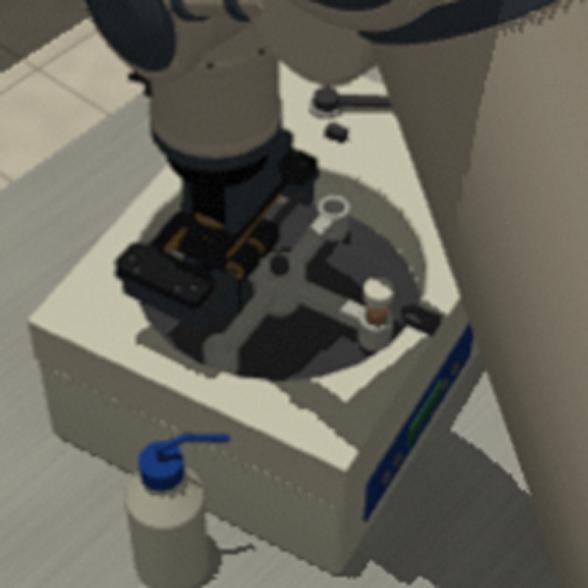

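Emit:
step_arm(deltas="0 0 0 0 0 -4 1; 0 0 0 0 0 -6 1; 0 0 0 0 -15 0 1; 0 0 0 0 -40 0 1; 0 0 0 0 -40 0 1; 0 0 0 0 -40 0 1; 0 0 0 0 0 0 1; 0 0 0 0 0 0 1")

```text
time: 9.02
ee_pos: [0.5926, 0.0265, 0.279]
eef_rot: [-1.119, -1.34, 1.34]
contact_force: [0.2, 0.2, 0.1]
opening: 0.0004
```

```bash
python3 st.py pics/w7.png;python3 st.py pics/d7.png side;  python3 - <<'E'
import cv2
a=cv2.imread("pics/d7.png")[100:310,190:400]; cv2.imwrite("pics/d7c.png",cv2.resize(a,None,fx=2.8,fy=2.8,interpolation=2))
E
```

```text
9.025 [0.59264209 0.02646542 0.27898427] [0.17 0.19 0.14] p tool [  48.5 -279.   -32.2] zang -169.75582469533938 q6 -1.8055740262336628
9.075 [0.59238551 0.02647165 0.2783679 ] [-0.74  0.61 -0.34] p tool [  48.6 -278.4  -31.7] zang -169.75369879611955 q6 -1.8056249066338645
```

View pics/w7.png

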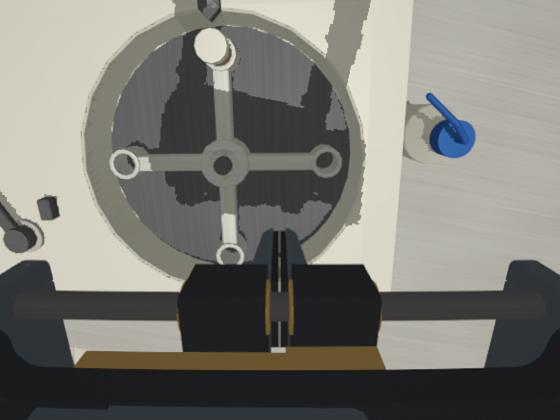

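View pics/d7c.png

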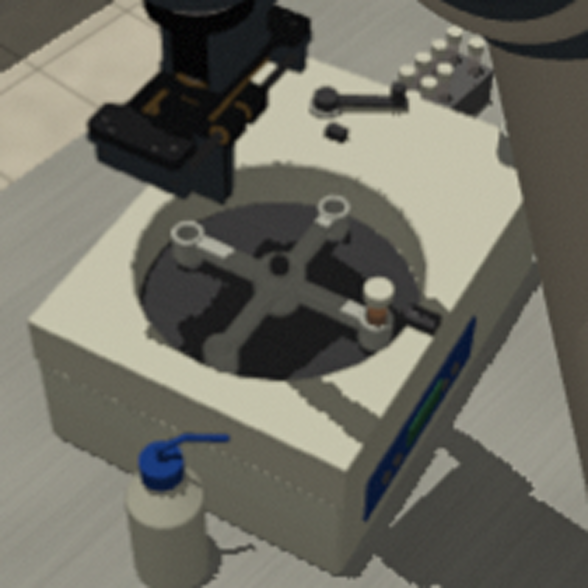

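Run:
```python
from wm import *
s,f,T=run([("rL",(125,164),.148),("rR",(325,161),.148),("rB",(230,253),.148),("tube",(212,46),.183),("lug",(208,7),.17),("lugnose",(209,17),.17),("pivot",(20,238),.176)])
a=pix2plane(f,[(125,164),(325,161)],.148,T);d=a[1]-a[0];print("tube ang",np.degrees(np.arctan2(d[1],d[0]))+90,"mid",a.mean(0))
# side-edge of deck x~405 col from wrist gives yaw
e=pix2plane(f,[(412,20),(397,200)],.16,T);d=e[1]-e[0];print("edge ang",np.degrees(np.arctan2(d[1],d[0])))
mid=a.mean(0)[:2]
for p in [(208,7),(209,17)]:
    r=pix2plane(f,p,.17,T)[0][:2]-mid;print("lug ang from mid",np.degrees(np.arctan2(r[1],r[0]))%360)
```

```text
rL [ 0.5839 -0.1162] loc [-0.0011 -0.0475] rad 0.0925 lugang 89.33652653670771
rR [0.5495 0.0606] loc [0.001  0.1326] rad 0.0876 lugang 269.33136529233707
rB [ 0.6539 -0.0108] loc [0.0887 0.0415] rad 0.0888 lugang 177.77294571332658
tube [ 0.478 -0.043] loc [-0.0899  0.0457] rad 0.0899 lugang 359.5634792527892
lug [ 0.4505 -0.0521] loc [-0.1187  0.0424] rad 0.1188 lugang 1.2721443963318961
lugnose [ 0.457  -0.0505] loc [-0.112   0.0426] rad 0.1121 lugang 1.2371111105451291
pivot [ 0.66   -0.1949] loc [ 0.0574 -0.14  ] rad 0.1937 lugang 107.24416551214281
tube ang 191.02019513510777 mid [ 0.56671555 -0.0277875   0.148     ]
edge ang 11.249214247129453
lug ang from mid 191.7947543479213
lug ang from mid 191.6901113564499
```

Emit:
step_arm(deltas="0 0 0 -37.8 0 3.5 1; 0 0 0 -37.8 0 3.5 1; 0 0 0 -37.8 0 3.5 1; 0 0 0 -37.8 0 3.5 1; 0 0 0 -37.8 0 3.5 1; 0 0 0 -37.8 0 3.5 1; 0 0 0 -37.8 0 3.5 1; 0 0 0 -37.8 0 3.5 1; 0 0 0 0 0 0 1")

```text
time: 10.3
ee_pos: [0.6187, -0.2785, 0.2775]
eef_rot: [-1.119, -1.337, 1.338]
contact_force: [-1.0, 1.7, 1.2]
opening: 0.0003
```

Emit:
step_arm(deltas="0 8.9 0 0 0 0 1; 0 8.9 0 0 0 0 1; 0 8.9 0 0 0 0 1; 0 8.9 0 0 0 0 1; 0 8.9 0 0 0 0 1; 0 8.9 0 0 0 0 1; 0 8.9 0 0 0 0 1; 0 8.9 0 0 0 0 1; 0 8.9 0 0 0 0 1; 0 8.4 0 0 0 0 1; 0 0 0 0 0 0 1; 0 0 0 0 0 0 1")

```text
time: 11.8
ee_pos: [0.6191, -0.2756, 0.2786]
eef_rot: [-1.564, -0.164, 0.164]
contact_force: [0.3, -0.4, -0.2]
opening: 0.0005
```

```bash
python3 st.py pics/w8.png
```

```text
11.8 [ 0.61913237 -0.27562395  0.27858947] [ 0.3  -0.36 -0.17] p tool [  -3.1 -278.7 -253.4] zang 101.96294177279054 q6 -0.7157214104137845
```

View pics/w8.png

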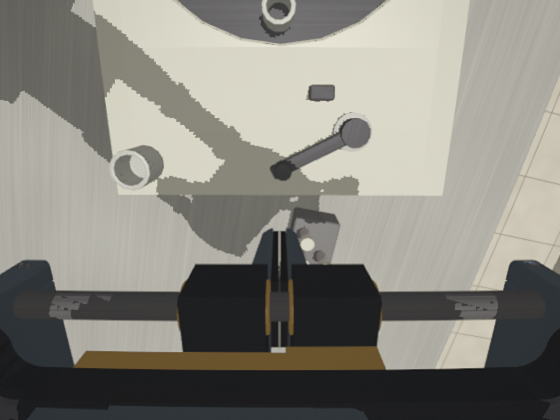

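Run:
```python
from wm import *
s,f,T=run([("post",(279,169),.19),("pivot",(355,132),.176),("cup",(131,168),.194),("edge",(280,195),.16)])
print("me",((s["ee_pos"][:2]-t)@M).round(4))
```

```text
post [ 0.6117 -0.2399] loc [ 0.0011 -0.1742] rad 0.2192 lugang 90.2815084147457
pivot [ 0.6649 -0.201 ] loc [ 0.061  -0.1469] rad 0.2014 lugang 107.63521165018534
cup [ 0.5008 -0.2615] loc [-0.1119 -0.173 ] rad 0.245 lugang 62.830832875884994
edge [ 0.6185 -0.268 ] loc [ 0.0021 -0.2031] rad 0.2481 lugang 90.4802453493379
me [ 0.0011 -0.2109]
```

Emit:
step_arm(deltas="0 0 0 0 40 0 1; 0 0 0 0 30 0 1; 0 0 0 0 16.5 0 1; 0 0 0 0 0 0 1; 0 0 0 0 0 6 1; 0 0 0 0 0 6 1; 0 0 0 0 0 6 1; 0 0 0 0 0 6 1; 0 0 0 0 0 6 1; 0 0 0 0 0 0 1")

```text
time: 13.15
ee_pos: [0.613, -0.2462, 0.1928]
eef_rot: [-1.565, -0.161, 0.161]
contact_force: [-0.3, 0.8, -0.5]
opening: 0.0004
```

```bash
python3 st.py pics/w9.png
```

```text
13.15 [ 0.61297156 -0.24619687  0.19277633] [-0.3   0.78 -0.53] p tool [  -2.1 -192.8 -223.5] zang 101.7697709181129 q6 -0.6777783213704198
```

View pics/w9.png

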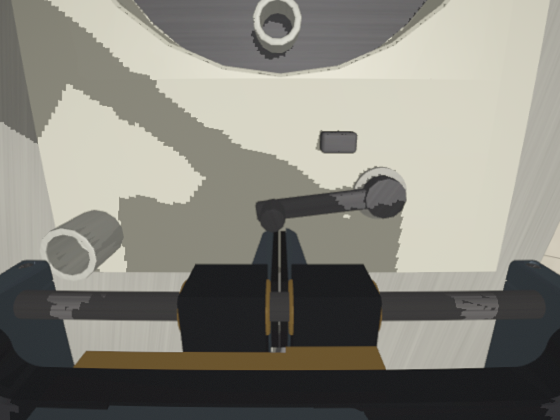

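Emit:
step_arm(deltas="0 0 0 0 0 6 1; 0 0 0 0 0 6 1; 0 0 0 0 0 6 1; 0 0 0 0 0 6 1; 0 0 0 0 0 6 1; 0 0 0 0 0 4 1; 0 0 0 0 0 0 1")

```text
time: 14.08
ee_pos: [0.6062, -0.2131, 0.1925]
eef_rot: [-1.565, -0.161, 0.161]
contact_force: [0.8, -0.4, 0.8]
opening: 0.0006
```

Emit:
step_arm(deltas="0 0 0 0 0 2 1; 0 0 0 0 0 2 1; 0 0 0 0 0 0 1")

```text
time: 14.45
ee_pos: [0.6061, -0.2097, 0.1927]
eef_rot: [-1.566, -0.162, 0.16]
contact_force: [6.6, -1.3, -2.0]
opening: 0.0005
```

```bash
python3 st.py pics/w10.png
```

```text
14.45 [ 0.60612615 -0.20973616  0.19266479] [ 6.58 -1.32 -2.04] p tool [  -1.  -192.5 -186.5] zang 101.73646594328225 q6 -0.631219507304092
```

View pics/w10.png

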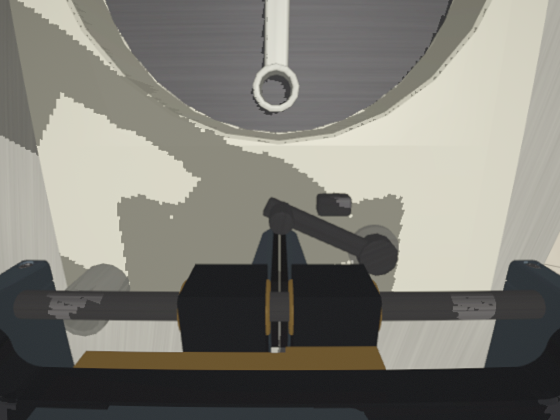

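Run:
```python
from wm import *
s,f,T=run([])
a=pix2plane(f,(281,215),.19,T)[0];
b=pix2plane(f,(378,254),.176,T)[0]; l0=(b[:2]-t)@M
for p in [a]:
    d=((p-b)[:2])@M; print("post-pivot loc",d.round(4),np.hypot(*d),"q",np.arctan2(d[1],-d[0])+.7, "piv",l0)
print("me",((s["ee_pos"][:2]-t)@M).round(4), s["contact_force"])
```

```text
post-pivot loc [-0.0579  0.0292] 0.06483663195466047 q 1.1678339390302603 piv [ 0.0607656  -0.14440896]
me [ 0.0017 -0.1436] [ 5.60739008 -1.01687584 -0.53339546]
```

Emit:
step_arm(deltas="0 0 0 0 0 1.5 1; 0 0 0 0 0 0 1")

```text
time: 14.8
ee_pos: [0.6062, -0.2085, 0.1927]
eef_rot: [-1.566, -0.163, 0.159]
contact_force: [7.7, -2.8, -2.5]
opening: 0.0
```

Emit:
step_arm(deltas="0 0 0 0 0 1.5 1; 0 0 0 0 0 0 1; 0 0 0 0 0 0 1")

```text
time: 15.18
ee_pos: [0.6063, -0.2072, 0.1928]
eef_rot: [-1.566, -0.163, 0.158]
contact_force: [10.3, -3.2, -4.0]
opening: 0.0008
```

```bash
python3 st.py pics/w11.png
```

```text
15.175 [ 0.60629811 -0.20717294  0.1927942 ] [10.25 -3.2  -3.98] p tool [   0.  -192.5 -184.2] zang 101.72702447942322 q6 -0.6274344806530668
```

View pics/w11.png

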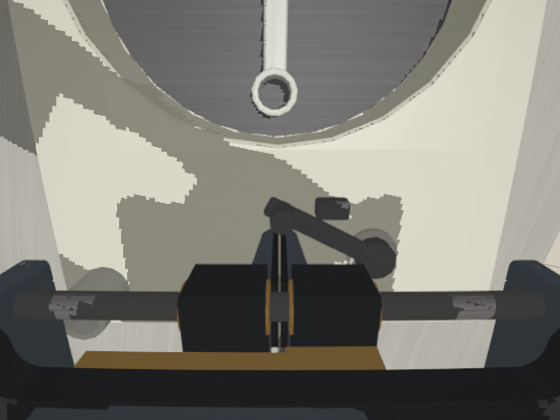

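Emit:
step_arm(deltas="0 0 0 0 0 -3 1; 0 0 0 0 0 -6 1; 0 0 0 0 0 -10 1; 0 0 0 0 -20 0 1; 0 0 0 0 -40 0 1; 0 0 0 0 -40 0 1; 0 0 0 0 0 -30 1; 0 0 0 0 0 0 1; 0 0 0 0 0 0 1")

```text
time: 16.35
ee_pos: [0.6144, -0.2546, 0.2919]
eef_rot: [-1.564, -0.16, 0.161]
contact_force: [0.1, -0.1, 0.3]
opening: 0.0008
```

```bash
python3 st.py pics/w12.png; python3 st.py pics/s12.png scene; python3 st.py pics/d12.png side
python3 - <<'E'
import cv2
a=cv2.imread("pics/s12.png")[100:290,150:390]; cv2.imwrite("pics/s12c.png",cv2.resize(a,None,fx=3.2,fy=3.1,interpolation=2))
a=cv2.imread("pics/d12.png")[100:310,190:400]; cv2.imwrite("pics/d12c.png",cv2.resize(a,None,fx=2.8,fy=2.8,interpolation=2))
E
```

```text
16.35 [ 0.61435517 -0.2546077   0.29187142] [ 0.12 -0.08  0.34] p tool [  -2.5 -292.1 -231.7] zang 101.71673572198334 q6 -0.6872250204443286
16.4 [ 0.61437787 -0.25432443  0.29190194] [-0.06  0.79 -0.36] p tool [  -2.5 -292.1 -231.5] zang 101.73736065643165 q6 -0.6871590289091449
16.45 [ 0.61445295 -0.25416085  0.29205114] [ 0.09  0.21 -0.79] p tool [  -2.5 -292.2 -231.4] zang 101.75454420175197 q6 -0.6871966912497098
```

View pics/w12.png

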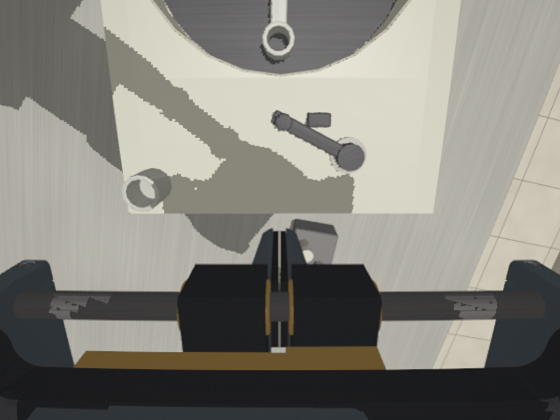

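View pics/s12c.png

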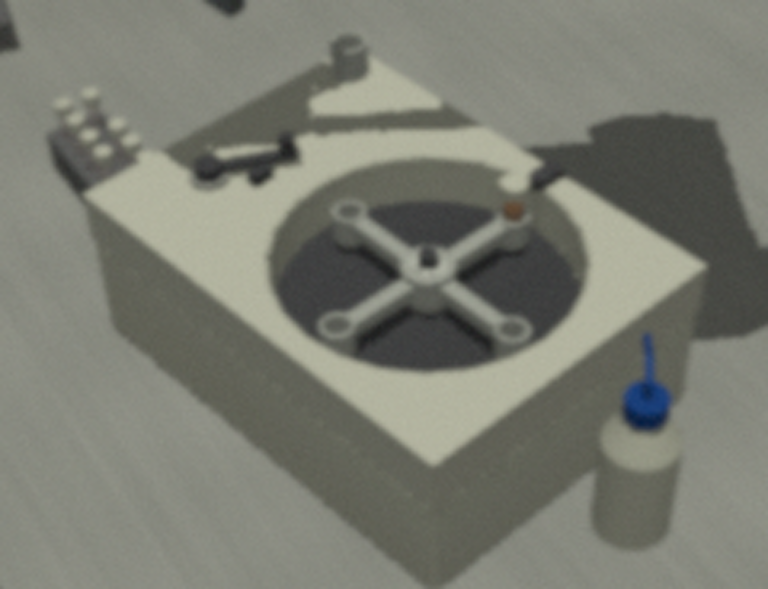

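View pics/d12c.png

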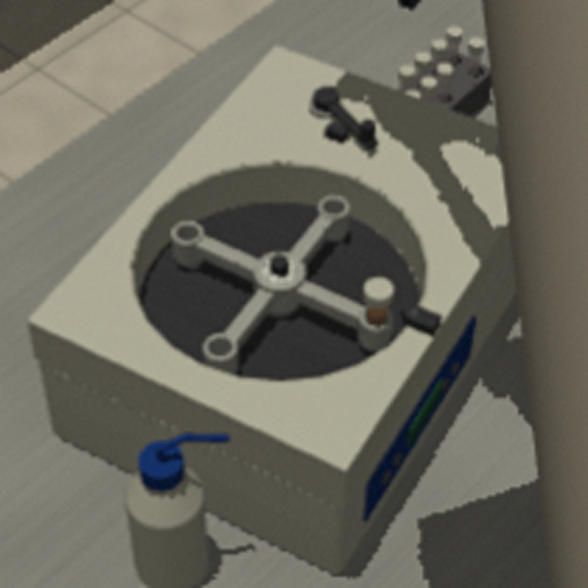

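Run:
```python
from wm import *
im=cv2.imread("pics/w12.png")[90:190,250:390]; cv2.imwrite("pics/w12c.png",cv2.resize(im,None,fx=5,fy=5,interpolation=2))
```

```text
(no output)
```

View pics/w12c.png

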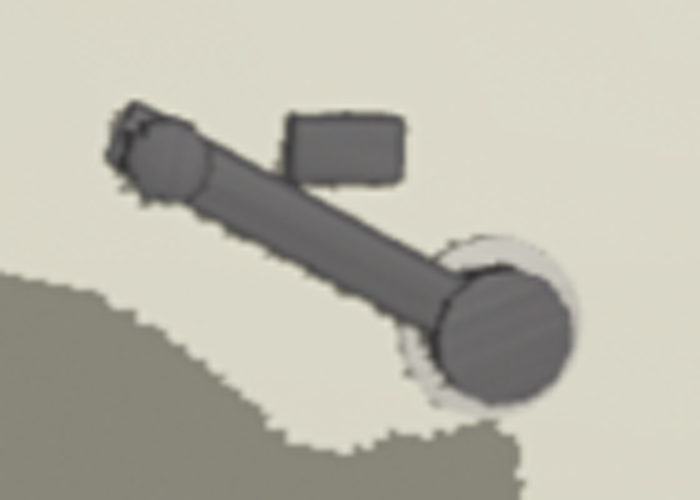

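Run:
```python
from wm import *
s,f,T=run([("ringB",(278,40),.148)])
a=pix2plane(f,(250+165/5,90+160/5),.19,T)[0];b=pix2plane(f,(250+506/5,90+336/5),.176,T)[0]
d=((a-b)[:2])@M; print(d,np.hypot(*d),"q",np.arctan2(d[1],-d[0])+.7)
src=open('m2.py').read().split('pts=')[0]
exec(src+'''
pts={"scene":[("tubetop",(513,182),.183),("r",(337,325),.148),("rfar",(350,211),.148),("rn",(512,328),.148),("cup",(349,43),.194)],"side":[("tubetop",(378,289),.183),("rside",(333,207),.148),("ropp",(187,235),.148),("rnear",(220,347),.148)]}
cc={"scene":np.array([.569,-.0265]),"side":np.array([.566,-.028])}
for n in pts:
  for k,p,z in pts[n]:
    w=pix2plane(fs[n],cv[n](p),z)[0]
    r=w[:2]-cc[n]; print(n,k,w[:2].round(4),"ang rel lug",np.degrees(np.arctan2(r[1],r[0]))%360-191.6)
''')
print(robot.read_state()["contact_force"])
```

```text
ringB [ 0.5857 -0.1196] loc [-0.     -0.0512] rad 0.0962 lugang 89.99302071212747
[-0.05818418  0.02948909] 0.06523040727298116 q 1.1690912441034111
scene +x+y [0.6799 0.1544 0.16  ]
scene +x-y [ 0.7593 -0.2309  0.16  ]
scene -x+y [0.3993 0.0966 0.16  ]
side +x+y [0.6716 0.1536 0.16  ]
side -x+y [0.3917 0.0929 0.16  ]
side -x-y [ 0.4732 -0.2913  0.16  ]
side +x-y [ 0.754  -0.2365  0.16  ]
det 0.9999999999999997
yaw deg 11.68618010207601 t [ 0.57536528 -0.06948784] res [[0.003, -0.0013], [0.0014, 0.005], [0.0065, -0.0004], [-0.0052, -0.0021], [-0.0011, -0.0041], [-0.0007, 0.0034], [-0.0039, -0.0005]]
scene tubetop [ 0.4805 -0.0441] ang rel lug -0.3508264314316989
scene r [ 0.6602 -0.0095] ang rel lug -181.0502999115521
scene rfar [ 0.5864 -0.1162] ang rel lug 89.4057315721407
scene rn [0.5526 0.0626] ang rel lug -91.18714795164519
scene cup [ 0.5013 -0.2599] ang rel lug 62.2213158644289
side tubetop [ 0.475  -0.0436] ang rel lug -1.8547465715839166
side rside [ 0.5822 -0.1169] ang rel lug 88.75719617932586
side ropp [ 0.6536 -0.0081] ang rel lug -178.7834961471543
side rnear [0.5481 0.0631] ang rel lug -90.47037861694666
[ 0.70936361 -0.82400229 -0.61323031]
```

```bash
python3 -c "
from rig import robot
print(robot.sign_off())"
```

```text
the job is handed in; nothing more can be done
None
```

I turned the rotor about 142° anticlockwise with the closed fingertips, pushing on one bare arm. After backing out I pushed the brake post over until the lever met its stop. I then lifted clear and handed the job in at about 16.5 s on the robot's clock; it gave no verdict.

**Rotor:** in the last pictures the tube's arm points at the lug to within 1–2° (limit about 8°). The tube was not touched. The rotor looks seated, though I judged that by eye.

**Brake:** the last pictures show the lever resting against its stop block. I measured about 1.17 rad, slightly under the nominal 1.2 but above the 1.08 needed. The force rose to about 11 N while the lever was held there.

**Bystanders:** the cup measured in the same place at the end. The bottle and rack look unmoved, though I did not measure them.

**Gripper:** it is clear of everything, with force readings at noise level.

**Disagreement:** the scene and side cameras differed by 4–8 mm, mostly in x. I worked from their average, refined with the wrist camera.

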